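Hold the drill case's lid open for refilling

TASK

Two alike steel drill cases stand in the open drawers; on the lid of one lies a twist drill, left there by the fitter who wants that case, and on the other a roll of tape. Pick the drill off and lay it flat on the free drawer floor without dropping it, then raise the lid of the case it lay on to 60 degrees from shut and finish still holding it there, so that the fitter can put the drills back: the lid falls shut if let go, and the bin close behind is in the way of swinging it right back. Leave the other case shut with the tape on it, and do not shove the cases about or knock the bins.

Things in the scene. Friction and masses are not known exactly. Their poses are not given: they have to be found in the camera images.
- case_a: red steel drill case, 106 x 170 mm, 54 mm high with its lid shut (lid: top 15 mm), about 1.6 kg, loose on the floor of the left (+y) drawer; both cases are alike. Origin: centre of its underside. x points from the front (handle side, towards the robot) to the back (hinge side), y along the 170 mm, z up. Hinge line: parallel to y at x = +54, z = +38.5 mm
- case_b: red steel drill case, 106 x 170 mm, 54 mm high with its lid shut (lid: top 15 mm), about 1.6 kg, loose on the floor of the right (-y) drawer; both cases are alike. Origin: centre of its underside. x points from the front (handle side, towards the robot) to the back (hinge side), y along the 170 mm, z up. Hinge line: parallel to y at x = +54, z = +38.5 mm
- handle_a (a point): point in the lift handle on the front of case_a's lid, moves with the lid. Handle: level U of 8 mm round bar, 36 mm wide over its legs (along case y), sticking out 42 mm. Lid shut: this point is at x -80, y 0, z +45 mm in case_a's frame, 134 mm from the hinge line. Pinched from above across the 36 mm it turns between the pads as the lid rises, so the gripper can stay upright
- handle_b (a point): point in the lift handle on the front of case_b's lid, moves with the lid. Handle: level U of 8 mm round bar, 36 mm wide over its legs (along case y), sticking out 42 mm. Lid shut: this point is at x -80, y 0, z +45 mm in case_b's frame, 134 mm from the hinge line. Pinched from above across the 36 mm it turns between the pads as the lid rises, so the gripper can stay upright
- case_a_lid (a joint): lid of case_a: 0 = shut, grows as its front rises, rad (60 degrees = 1.047; end stop 1.83). Lid and handle weigh about 0.2 kg (about 1 N at the handle lifts it); it falls shut when let go, except near upright
- case_b_lid (a joint): lid of case_b: 0 = shut, grows as its front rises, rad (60 degrees = 1.047; end stop 1.83). Lid and handle weigh about 0.2 kg (about 1 N at the handle lifts it); it falls shut when let go, except near upright
- drill: steel twist drill, 13 mm thick and 151 mm long, 0.06 kg, lying at the start on the lid of one of the two cases (lid top 54 mm above the drawer floor). Origin: middle of its underside as it lies; its length is along its y axis. It lies as if on flats and does not roll
- drill_mid (a point): centre of the twist drill, 6.5 mm above its underside. Drawer floors are at z = 0: clear floor, apart from case and bin, runs from y = +0.03 to +0.40 m in the left drawer and -0.365 to -0.005 m in the right one, x = 0.38 to 0.68 m; the drawers' walls are 89 mm high, and spanner, file, punch and marker pen lie along the walls beyond that
- tape: roll of black tape, 58 mm across and 18 mm high, lying flat at the start on the lid of the case that the drill does not lie on; a bystander. Origin: centre of its underside
- bin_a: red open plastic parts bin, 98 x 106 mm, 78 mm high, 0.25 kg, loose, about 20 mm behind case_a's hinge side, holding a few bolts and nuts; a bystander. The lid would strike it at about 95 degrees. Origin: centre of its underside
- bin_b: red open plastic parts bin, 105 x 127 mm, 78 mm high, 0.25 kg, loose, about 20 mm behind case_b's hinge side, holding a few bolts and nuts; a bystander. The lid would strike it at about 95 degrees. Origin: centre of its underside

How it is judged:
On the way, in this order (a step that is already met when the one before it is completed fails the run):
1. the twist drill lies flat on the drawer floor, let go, with both lids still shut (height (world z) of drill_mid between -0.005 and 0.016 m and angle between drill's own y axis and vertical above 1.4 rad and contact force between the fingers and drill below 0.05 N and linear speed of drill below 0.03 m/s and value of joint each of case_a_lid, case_b_lid below 0.1 rad), for 0.2 s.
2. the fingers raise the lid of the case on which the drill lay (((value of joint case_a_lid above 0.4 rad and contact force between the fingers and case_a above 0.2 N and horizontal distance between tape and case_b below 0.05 m) or (value of joint case_b_lid above 0.4 rad and contact force between the fingers and case_b above 0.2 N and horizontal distance between tape and case_a below 0.05 m))), for 0.2 s.
At the end, for the whole second after the job is handed in: The lid of the case the drill lay on is at 0.90 to 1.20 rad, still, held by the fingers, not by bin or drill; the drill lies flat on the drawer floor, let go; the other lid is shut with the tape on it; cases level and within 40 mm, bins and tape within 30 mm of their starts (((value of joint case_a_lid between 0.9 and 1.2 rad and velocity of joint case_a_lid between -0.1 and 0.1 rad/s and contact force between the fingers and case_a above 0.3 N and contact force between drill and case_a below 0.05 N and contact force between bin_a and case_a below 1 N and value of joint case_b_lid below 0.03 rad and horizontal distance between tape and case_b below 0.05 m and height (world z) of tape above 0.045 m) or (value of joint case_b_lid between 0.9 and 1.2 rad and velocity of joint case_b_lid between -0.1 and 0.1 rad/s and contact force between the fingers and case_b above 0.3 N and contact force between drill and case_b below 0.05 N and contact force between bin_b and case_b below 1 N and value of joint case_a_lid below 0.03 rad and horizontal distance between tape and case_a below 0.05 m and height (world z) of tape above 0.045 m)) and height (world z) of drill_mid between -0.005 and 0.016 m and angle between drill's own y axis and vertical above 1.4 rad and contact force between the fingers and drill below 0.05 N and linear speed of drill below 0.03 m/s and distance of each of case_a, case_b from where it was at the start of the episode below 0.04 m and angle between each of case_a, case_b's own z axis and vertical below 0.05 rad and distance of each of bin_a, bin_b, tape from where it was at the start of the episode below 0.03 m); the arm keeps its last pose, push and grip.
It fails at once if the drill is dropped or flung (moves faster than 0.6 m/s without being held) (linear speed of drill above 0.6 m/s and contact force between the fingers and drill below 0.01 N).
It fails at once if the tape is pushed more than 40 mm (distance of tape from where it was at the start of the episode above 0.04 m).
It fails at once if the lid of the case with the tape is opened ((value of joint case_a_lid above 0.15 rad and horizontal distance between tape and case_a below 0.06 m) or (value of joint case_b_lid above 0.15 rad and horizontal distance between tape and case_b below 0.06 m)).
It fails at once if a lid or case knocks against the bin behind it (over 3 N) (contact force between bin_a and case_a above 3 N or contact force between bin_b and case_b above 3 N).
It also fails if it takes over 59 s, if anything falls off the work surface, if the arm or the gripper's body presses on something with over 40 N, if the wrist force passes 120 N, or if a joint passes its speed limit or range.

ROBOT

A 6-joint arm with a two-finger parallel gripper is mounted at the origin on a cart in front of the work surface, level with it; the furniture and walls round the work are solid. World frame = base frame: x ahead of the robot, y to its left, z up, the work surface at z = 0. Lengths are in m, angles in rad, forces in N, time in s.
With the tool pointing down it reaches from about 0.375 to 0.9 m from the base axis. Payload 3.1 kg.
Tool frame: the origin (TCP) lies midway between the tips of the shut fingers; the grasp point (between the pads) lies 19 mm behind it (manip.grip_depth is the distance from the TCP to the grasp point, in m); z points along the fingers, y is the line along which they close (so a half turn about z gives the same grasp; the last joint's range is limited). The gripper opens to 85 mm and grips with 20 to 120 N. Pads are 22 mm wide; open, the fingers measure 114 mm over their backs; the gripper's body (76 mm by 85 mm) begins 54 mm behind the grasp point. The pads swing forward as they close: fully open they stand 13 mm farther back than shut.
Start: joints at [-1.349, 0.527, 1.433, -0, 1.181, -0.178], TCP at [0.243, -0.576, 0.231] pointing down, gripper open.
Joint ranges: [-3.08, 3.08], [-0.75, 2.2], [0.22, 2.44], [-1.43, 4.57], [0, 2.65], [-2.85, 2.85]. Speed limits (rad/s): [2.79, 2.79, 3.14, 3.14, 3.14, 3.14].

INTERFACE

Orientations are given as a unit quaternion [x, y, z, w].
In Python, from station import telemetry, snapshot, manip gives the robot as it stands. The module is installed in compiled form; this text tells all that it offers.
- The arm moves only by the shell command python3 -m crank 'ROWS' [OPENING] [FORCE]. ROWS is text: rows parted by semicolons, each of 6 numbers parted by spaces: the shift along the tool's x, y, z as a fraction of full scale, then the turn, a rotation vector about the tool's x, y, z as a fraction of full scale. A call has exactly 5 rows; each row shifts and turns the commanded pose from where the row before left it, along the tool's axes as they then stand; what a row does not reach is not made up. Full scale, the value 1, is 4 cm for a shift and 90 degrees for a turn. A row lasts 1/10 s, in which the tool goes at most 50 mm and 8.59 degrees, less where a joint would pass 70% of its speed; a pose out of reach is approached as far as the arm can. A call with a number of a shift or a turn outside -1 to 1 is refused whole. A call with a gripper value outside its range is refused whole. OPENING is the opening, from -1 (shut) to 1 (fully open), set as the call begins (- or left out, the last holds). The fingers move at their own pace and stop on an object; FORCE is the grip in N (left out, the last holds). Time passes only in rows, so rows that do not move let the fingers close, or fill a call up. It gives the time, the measured TCP pose, the force, the opening and the grip force at its end, in the units of the state.
- telemetry.sense(): the state, without advancing time (a new reading comes with each control period).
- snapshot(name): name is "scene" or "top" or "wrist"; returns a dict with "image" (420x560x3 uint8, red, green, blue), "depth" (420x560 float32, m along the optical axis (not along the pixel's ray), 0 where there is no reading), "camera_matrix" (3x3 intrinsics, pixels), "rvec" (rotation vector, rad) and "tvec" (3), from world to camera coordinates, as OpenCV has them. Camera axes: x right, y down, z forward; pixel columns grow to the right and rows downward; lengths in m; the calibration is good to about 2 mm. A picture is of the moment at which its call begins.
- manip.sign_off(): hands the job in; it is judged then, once.
The state is a dict: "t": time; "q": joint angles; "qd": joint speeds; "tau": joint torques, N m; "tcp_pos": TCP position; "tool_rot": TCP orientation; "force": force on the tool from outside, world axes, zero at the start; "ft_torque": the same for the moment, N m; "finger_gap": opening from 0.0 (shut) to 1.0 (fully open); "gripper_force": force on a finger pad.
Only numpy, scipy, OpenCV 4.12 (cv2) and the standard library are available. Lean on these libraries where they do the work, as an engineer would, in place of code of your own. Each camera call takes 0.05 s, during which the arm holds its last target. There are 200 camera calls.

## Working session

There is one attempt and no reset: what is moved stays moved. The work goes in short steps, Python scripts to look and compute and a shell command to move; the robot and the scene stay as the last step left them, time stands still between calls to the robot, and variables do not carry over. Pictures are saved under pics/ and viewed, at most 10 in all, crops included, and the job is handed in when it is done.

```bash
mkdir -p pics; cat > h.py <<'E'
import numpy as np, cv2
from station import telemetry, snapshot, manip
from scipy.spatial.transform import Rotation as R
def cloud(s):
    K=s['camera_matrix'];d=s['depth'];v,u=np.mgrid[:d.shape[0],:d.shape[1]]
    P=np.stack([(u-K[0,2])/K[0,0]*d,(v-K[1,2])/K[1,1]*d,d],-1)
    M=cv2.Rodrigues(np.array(s['rvec'],float))[0]
    return (P-np.ravel(s['tvec']))@M   # world xyz per pixel
def save(s,n): cv2.imwrite('pics/'+n+'.png',s['image'][...,::-1])
E
python3 - <<'E'
from h import *
import pickle
for n in('top','scene'):
    s=snapshot(n);save(s,n);pickle.dump(s,open(n+'.pkl','wb'))
    P=cloud(s);print(n,P[210,280],P[50,50],P[370,500])
s=telemetry.sense();print(s, manip.grip_depth, R.from_quat(s['tool_rot']).as_matrix().round(3))
E
```

```text
top [ 0.5426614   0.03800322 -0.00319214] [0.85452671 0.51179    0.14792473] [ 0.14584582 -0.54523252 -0.25888764]
scene [0.53237917 0.02446002 0.09161857] [1.2407753  0.04882675 0.25363857] [-0.01555576  0.0703611   0.0466443 ]
{'t': 0.1, 'q': array([-1.34952071e+00,  5.28381620e-01,  1.43376453e+00, -1.63985625e-05,
        1.18144050e+00, -1.78511919e-01]), 'qd': array([ 0.00019733, -0.00089142, -0.00284078,  0.00076206, -0.00201148,
        0.00041272]), 'tau': array([ 1.32937898e-04, -4.43302882e+01, -1.78586197e+01, -1.26551690e-04,
        3.88821383e-03, -2.04069516e-05]), 'tcp_pos': array([ 0.24313517, -0.57506328,  0.23042939]), 'tool_rot': array([ 9.80086571e-01,  1.98568174e-01, -2.88967017e-05, -9.96603785e-04]), 'force': array([-0.19083287, -0.47610537, -0.30192168]), 'ft_torque': array([-0.01805117, -0.01826694,  0.00463488]), 'gripper_force': 0.0, 'finger_gap': 1.0015027319734053} 0.0187 [[ 0.921  0.389 -0.   ]
 [ 0.389 -0.921  0.002]
 [ 0.    -0.002 -1.   ]]
```

View pics/top.png

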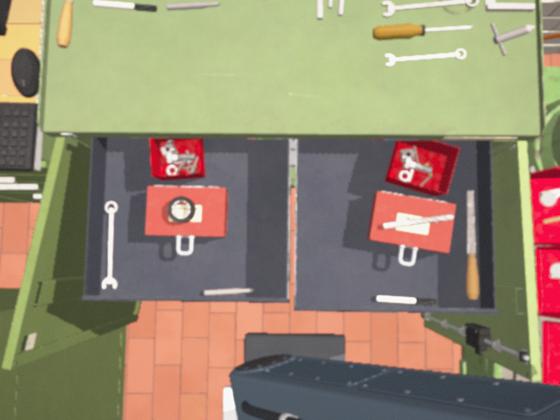

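View pics/scene.png

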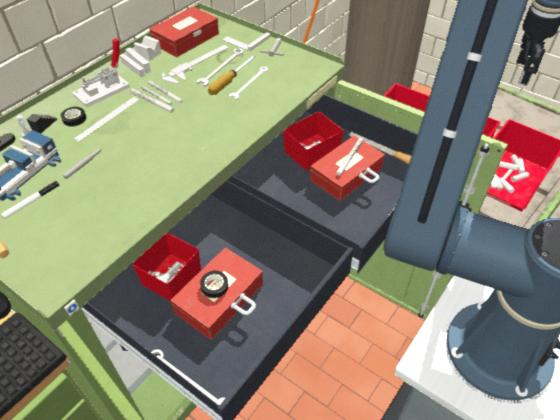

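The top view shows the drill on the right-hand case (case_b), running (383,229) to (452,215), with its handle at (408,257). The tape is on case_a at (181,209). The right drawer's floor is free at columns 300–365.

```bash
python3 - <<'E'
from h import *
import pickle
s=pickle.load(open('top.pkl','rb'));P=cloud(s);im=s['image'].astype(int)
r,g,b=im[...,0],im[...,1],im[...,2]
red=(r>110)&(r-g>60)&(r-b>60)
reg=np.zeros_like(red);reg[186:255,360:465]=1
m=red&reg&(P[...,2]>.035)&(P[...,2]<.075)
rc=cv2.minAreaRect(P[m][:,:2].astype(np.float32));print('case',rc,np.median(P[m][:,2]))
print(cv2.boxPoints(rc))
K=s['camera_matrix'];M=cv2.Rodrigues(np.array(s['rvec'],float))[0];C=-M.T@np.ravel(s['tvec']);print('cam',C)
def ray(u,v,z):
    d=M.T@np.array([(u-K[0,2])/K[0,0],(v-K[1,2])/K[1,1],1]);return C+d*(z-C[2])/d[2]
dm=(P[...,2]>.059)&(P[...,2]<.085)&reg&~red
print(dm.sum());q=P[dm]
rc=cv2.minAreaRect(q[:,:2].astype(np.float32));print('drill',rc,cv2.boxPoints(rc),np.median(q[:,2]))
for e in((383,229),(452,215)):print('drill end ray',ray(*e,.0605))
hm=(r>150)&(g>150)&(b>150);hr=np.zeros_like(red);hr[244:268,395:420]=1;hm=hm&hr.astype(bool)
v,u=np.nonzero(hm);print('handle px',u.min(),u.max(),v.min(),v.max())
pts=np.array([ray(a,c,.049) for a,c in zip(u,v)]);print(cv2.minAreaRect(pts[:,:2].astype(np.float32)),pts.mean(0),cv2.boxPoints(cv2.minAreaRect(pts[:,:2].astype(np.float32))), np.median(P[hm][:,2]))
cv2.imwrite('pics/crop.png',cv2.resize(s['image'][130:310,290:500,::-1],None,fx=3.3,fy=3.3,interpolation=cv2.INTER_CUBIC))
print('floor',P[270,330],P[200,330],P[150,330],'bench edge',P[130,330], 'divider',P[220,293])
E
```

```text
case ((0.5330327749252319, -0.25155889987945557), (0.17104826867580414, 0.1421048492193222), 81.09032440185547) 0.05348704491539231
[[ 0.44959196 -0.32504666]
 [ 0.5899821  -0.34705546]
 [ 0.61647356 -0.17807114]
 [ 0.47608346 -0.15606233]]
cam [0.42950577 0.00949378 1.18336417]
419
drill ((0.5107493996620178, -0.25762104988098145), (0.03668985888361931, 0.14888222515583038), 1.9509835243225098) [[ 0.48988077 -0.18384764]
 [ 0.49494943 -0.33264354]
 [ 0.531618   -0.33139446]
 [ 0.52654934 -0.18259856]] 0.06543260763091466
drill end ray [ 0.49801204 -0.18358055  0.0605    ]
drill end ray [ 0.52938879 -0.33049227  0.0605    ]
handle px 398 417 244 266
((0.4426446557044983, -0.2363499104976654), (0.03791891783475876, 0.04427695274353027), 78.43988037109375) [ 0.44120478 -0.23612284  0.049     ] [[ 0.41715586 -0.2504883 ]
 [ 0.46053463 -0.25936124]
 [ 0.46813345 -0.22221151]
 [ 0.42475468 -0.21333858]] 0.04824811085257452
floor [ 4.08881211e-01 -7.53082803e-02 -7.17402635e-05] [ 5.66108376e-01 -7.49250343e-02  5.15081438e-04] [ 0.68090706 -0.07463034  0.0011511 ] bench edge [ 0.69149974 -0.06438163  0.14392931] divider [ 0.58092025  0.00752399 -0.79728056]
```

View pics/crop.png

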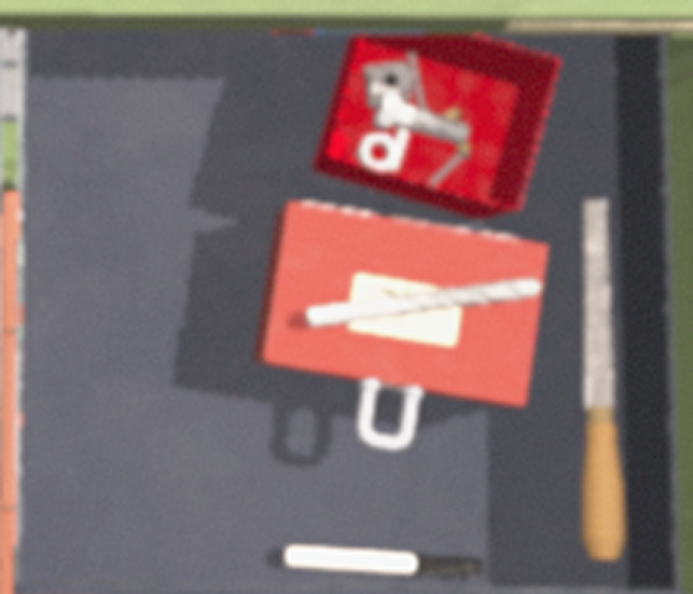

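```bash
python3 -m crank '.93 -.46 0 0 0 0;.93 -.46 0 0 0 0;.93 -.46 0 0 0 0;.93 -.46 0 0 0 0;.93 -.46 0 0 0 0' -0.2 40
python3 -m crank '.93 -.46 0 0 0 0;.93 -.46 0 0 0 0;.93 -.46 0 0 0 0;.93 -.46 0 0 0 0;.93 -.46 0 0 0 0'
python3 -m crank '0 0 .2 0 0 -.093;0 0 .2 0 0 -.093;0 0 .2 0 0 -.093;0 0 .2 0 0 -.093;0 0 .2 0 0 -.093'
python3 -m crank '0 0 .2 0 0 -.093;0 0 .2 0 0 -.093;0 0 .2 0 0 -.093;0 0 .2 0 0 -.093;0 0 .2 0 0 0'
cat >> h.py <<'E'
def to(target,yawx=None):
    "shift in tool axes (units of 4 cm) and turn about tool z (units of 90 deg) to the target"
    s=telemetry.sense();M=R.from_quat(s['tool_rot']).as_matrix()
    print('t %.2f'%s['t'],'tcp',s['tcp_pos'].round(4),'F',s['force'].round(1),'gap %.3f grip %.1f'%(s['finger_gap'],s['gripper_force']))
    print('toolx yaw %.2f tilt'%np.degrees(np.arctan2(M[1,0],M[0,0])),M[:2,2].round(4))
    print('shift units',(M.T@(np.array(target)-s['tcp_pos'])/.04).round(3))
E
python3 - <<'E'
from h import *
to((.5145,-.259,.057))
s=snapshot('wrist');save(s,'w1');P=cloud(s)
im=s['image'].astype(int);r,g=im[...,0],im[...,1]
m=(P[...,2]>.0585)&(P[...,2]<.072)&(s['depth']>0)&~((r-g)>50)&(abs(P[...,0]-.5145)<.06)&(abs(P[...,1]+.259)<.1)
q=P[m];rc=cv2.minAreaRect(q[:,:2].astype(np.float32));print(m.sum(),rc,cv2.boxPoints(rc))
c=q.mean(0);w=np.linalg.svd(q[:,:2]-c[:2],full_matrices=False)[2][0];print(c,w,np.degrees(np.arctan2(w[1],w[0])))
E
```

```text
t: 0.6
tcp_pos: [0.3795, -0.417, 0.2309]
tool_rot: [0.98, 0.198, -0.0, -0.0]
force: [0.8, -0.3, 0.5]
finger_gap: 0.401
gripper_force: 0.0
t: 1.1
tcp_pos: [0.515, -0.2598, 0.231]
tool_rot: [0.98, 0.199, -0.0, -0.0]
force: [0.2, -1.3, 0.9]
finger_gap: 0.4
gripper_force: 0.0
t: 1.6
tcp_pos: [0.5141, -0.261, 0.1905]
tool_rot: [0.843, 0.538, -0.0, -0.0]
force: [-0.7, -0.5, -0.2]
finger_gap: 0.4
gripper_force: 0.0
t: 2.1
tcp_pos: [0.5141, -0.2612, 0.1506]
tool_rot: [0.655, 0.756, -0.0, -0.0]
force: [0.4, -0.4, 0.1]
finger_gap: 0.4
gripper_force: 0.0
t 2.10 tcp [ 0.5141 -0.2612  0.1506] F [ 0.4 -0.4  0.1] gap 0.400 grip 0.0
toolx yaw 98.22 tilt [-0.0006  0.0005]
shift units [0.052 0.019 2.339]
2923 ((0.5155677199363708, -0.2567329704761505), (0.012796742841601372, 0.1501338928937912), 8.121158599853516) [[ 0.49862906 -0.1833227 ]
 [ 0.519838   -0.331951  ]
 [ 0.53250635 -0.33014324]
 [ 0.51129746 -0.18151495]]
[ 0.51433261 -0.24892646  0.06506995] [ 0.14563267 -0.98933873] -81.62608265606055
```

View pics/w1.png

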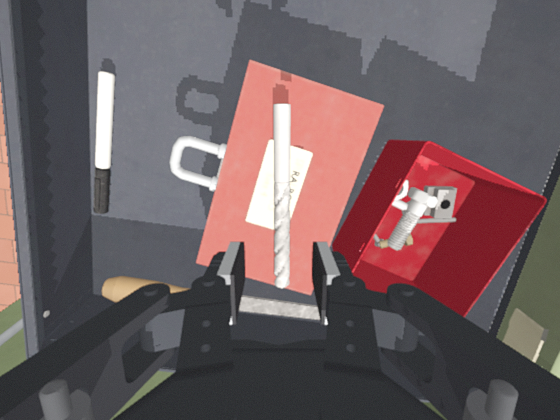

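The wrist view shows the drill between the fingers, running (283,105) to (283,285) and parallel to the pads, and the handle at (195,163). I'll descend now.

```bash
python3 -m crank '.107 .053 .6 0 0 0;0 0 .6 0 0 0;0 0 .5 0 0 0;0 0 .4 0 0 0;0 0 .24 0 0 0'
python3 -m crank '0 0 0 0 0 0;0 0 0 0 0 0;0 0 0 0 0 0;0 0 0 0 0 0;0 0 0 0 0 0' -1 40
```

```text
t: 2.65
tcp_pos: [0.5152, -0.2564, 0.0563]
tool_rot: [0.655, 0.755, -0.0, -0.001]
force: [-0.4, -0.2, 0.4]
finger_gap: 0.392
gripper_force: 0.0
t: 3.15
tcp_pos: [0.5161, -0.2571, 0.0584]
tool_rot: [0.655, 0.756, 0.0, 0.001]
force: [-0.8, -0.3, -0.6]
finger_gap: 0.137
gripper_force: 43.0
```

```bash
python3 -m crank '0 0 -.25 0 0 0;0 0 -.5 0 0 0;0 0 -.6 0 0 0;0 0 -.6 0 0 0;0 0 -.4 0 0 0'
python3 -m crank '.6 .1 0 0 0 0;.8 .15 0 0 0 0;.9 .15 0 0 0 0;.9 .15 0 0 0 0;.6 .1 0 0 0 0'
python3 -m crank '.3 .05 0 0 0 .09;.14 .04 0 0 0 .09;0 0 0 0 0 .09;0 0 0 0 0 .09;0 0 0 0 0 .09'
python3 -m crank '0 0 0 0 0 .09;0 0 0 0 0 .09;0 0 0 0 0 .09;0 0 0 0 0 .09;0 0 0 0 0 .09'
python3 -m crank '0 0 0 0 0 .09;0 0 0 0 0 .09;0 0 0 0 0 0;0 0 0 0 0 0;0 0 0 0 0 0'
python3 - <<'E'
from h import *
to((.52,-.085,.005))
s=snapshot('wrist');save(s,'w2');P=cloud(s)
s=snapshot('top');save(s,'t2')
E
```

```text
t: 3.65
tcp_pos: [0.5165, -0.2573, 0.1543]
tool_rot: [0.655, 0.756, 0.0, 0.002]
force: [-0.5, 0.4, -0.5]
finger_gap: 0.134
gripper_force: 43.0
t: 4.15
tcp_pos: [0.5192, -0.1004, 0.1526]
tool_rot: [0.654, 0.756, 0.0, -0.0]
force: [0.1, -0.5, -0.2]
finger_gap: 0.137
gripper_force: 43.0
t: 4.65
tcp_pos: [0.5217, -0.0848, 0.1526]
tool_rot: [0.877, 0.48, 0.0, 0.0]
force: [0.2, -0.2, -0.7]
finger_gap: 0.132
gripper_force: 43.0
t: 5.15
tcp_pos: [0.5217, -0.0849, 0.1526]
tool_rot: [0.989, 0.147, 0.0, 0.0]
force: [0.2, -0.5, -0.6]
finger_gap: 0.13
gripper_force: 43.0
t: 5.65
tcp_pos: [0.5217, -0.0849, 0.152]
tool_rot: [1.0, 0.01, 0.0, 0.0]
force: [0.1, -0.4, -0.7]
finger_gap: 0.135
gripper_force: 43.0
t 5.65 tcp [ 0.5217 -0.0849  0.152 ] F [ 0.1 -0.4 -0.7] gap 0.135 grip 43.0
toolx yaw 1.15 tilt [ 0.0004 -0.0001]
shift units [-0.043  0.     3.676]
```

View pics/w2.png

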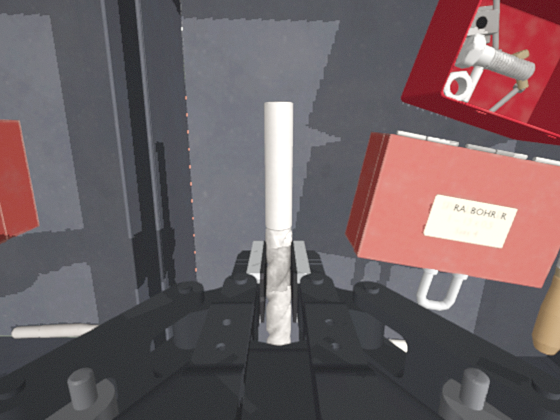

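The drill is held level, along world x, over clear floor: shank at (278,105–230), case to the right from column 350. I'll lower it.

```bash
python3 -m crank '0 0 .6 0 0 0;0 0 .8 0 0 0;0 0 .8 0 0 0;0 0 .8 0 0 0;0 0 .5 0 0 0'
python3 -m crank '0 0 .1 0 0 0;0 0 .05 0 0 0;0 0 0 0 0 0;0 0 0 0 0 0;0 0 0 0 0 0'
```

```text
t: 6.25
tcp_pos: [0.5208, -0.0846, 0.0097]
tool_rot: [1.0, 0.009, -0.001, -0.0]
force: [-0.3, -0.5, -0.8]
finger_gap: 0.133
gripper_force: 43.0
t: 6.75
tcp_pos: [0.5224, -0.0852, 0.0068]
tool_rot: [1.0, 0.009, 0.001, 0.0]
force: [0.3, 0.7, -0.7]
finger_gap: 0.14
gripper_force: 43.0
```

```bash
python3 -m crank '0 0 .05 0 0 0;0 0 0 0 0 0;0 0 0 0 0 0;0 0 0 0 0 0;0 0 0 0 0 0'
python3 -m crank '0 0 .03 0 0 0;0 0 0 0 0 0;0 0 0 0 0 0;0 0 0 0 0 0;0 0 0 0 0 0'
```

```text
t: 7.25
tcp_pos: [0.5216, -0.0849, 0.0037]
tool_rot: [1.0, 0.009, -0.0, -0.0]
force: [0.0, 0.2, -0.8]
finger_gap: 0.138
gripper_force: 43.0
t: 7.75
tcp_pos: [0.5217, -0.085, 0.0035]
tool_rot: [1.0, 0.009, 0.0, 0.0]
force: [-0.7, -0.2, 8.1]
finger_gap: 0.137
gripper_force: 44.1
```

Contact with the floor (8 N). I'll release with a small opening, then raise.

```bash
python3 -m crank '0 0 0 0 0 0;0 0 0 0 0 0;0 0 0 0 0 0;0 0 0 0 0 0;0 0 0 0 0 0' -0.3 40
python3 -m crank '0 0 -.2 0 0 0;0 0 -.5 0 0 0;0 0 -.8 0 0 0;0 0 -.9 0 0 0;0 0 -1 0 0 0'
python3 - <<'E'
from h import *
s=snapshot('wrist');save(s,'w3');P=cloud(s)
m=(P[...,2]>.008)&(P[...,2]<.025)&(abs(P[...,1]+.085)<.05)&(abs(P[...,0]-.52)<.12)&(s['depth']>0)
q=P[m];print(m.sum(),cv2.minAreaRect(q[:,:2].astype(np.float32)),np.median(q[:,2]))
# handle
im=s['image'].astype(int)
m=(im.min(-1)>110)&(P[...,2]>.035)&(P[...,2]<.06)&(P[...,0]<.475)&(P[...,0]>.39)&(abs(P[...,1]+.235)<.05)
q=P[m];rc=cv2.minAreaRect(q[:,:2].astype(np.float32));print('handle',m.sum(),rc,cv2.boxPoints(rc),q[:,2].max())
to((.4358,-.2342,.15))
E
```

```text
t: 8.25
tcp_pos: [0.5216, -0.0849, 0.0023]
tool_rot: [1.0, 0.009, -0.0, -0.0]
force: [0.7, -0.5, 0.2]
finger_gap: 0.35
gripper_force: 0.0
t: 8.75
tcp_pos: [0.5209, -0.0847, 0.1397]
tool_rot: [1.0, 0.009, -0.001, -0.0]
force: [0.6, -0.8, 0.2]
finger_gap: 0.351
gripper_force: 0.0
1977 ((0.5219712853431702, -0.08601114898920059), (0.14939969778060913, 0.01248461939394474), 1.0073416233062744) 0.011630044934589337
handle 2116 ((0.4498947858810425, -0.23517128825187683), (0.05016859993338585, 0.09965277463197708), 0.03498135134577751) [[ 0.42478007 -0.18536022]
 [ 0.42484093 -0.285013  ]
 [ 0.4750095  -0.28498235]
 [ 0.47494864 -0.18532959]] 0.05500321113737015
t 8.80 tcp [ 0.5249 -0.0859  0.146 ] F [ 1.1 -0.8  3.8] gap 0.350 grip 0.0
toolx yaw 1.06 tilt [ 0.0102 -0.0039]
shift units [-2.294  3.665 -0.108]
```

View pics/w3.png

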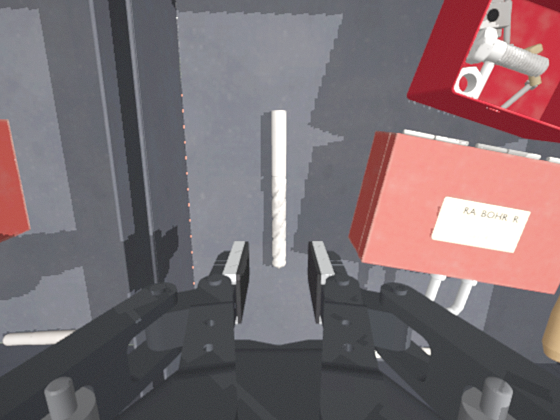

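The drill lies flat and free on the floor at (278,110–265), and case_b and its handle are undisturbed. Next I go above the handle, standing short of it so the wrist camera can see it.

```bash
python3 -m crank '-.5 .6 0 0 0 0;-.6 .75 0 0 0 0;-.7 .8 0 0 0 0;-.7 .8 0 0 0 0;-.6 .75 0 0 0 0' 0.7 40
python3 -m crank '0 0 0 0 0 .055;0 0 0 0 0 .055;0 0 0 0 0 0;0 0 0 0 0 0;0 0 0 0 0 0'
python3 - <<'E'
from h import *
s=snapshot('wrist');save(s,'w4');P=cloud(s)
im=s['image'].astype(int);r,g=im[...,0],im[...,1]
m=((r-g)>60)&(abs(P[...,2]-.054)<.006)&(P[...,0]<.61)&(P[...,1]>-.36)&(P[...,1]<-.14)
k=cv2.morphologyEx(m.astype(np.uint8),cv2.MORPH_OPEN,np.ones((5,5)))>0
q=P[k];rc=cv2.minAreaRect(q[:,:2].astype(np.float32));print('lid',rc,cv2.boxPoints(rc))
m=(im.min(-1)>110)&(P[...,2]>.038)&(P[...,2]<.056)&(P[...,0]<.462)&(P[...,0]>.40)&(abs(P[...,1]+.235)<.04)
_,l,st,_=cv2.connectedComponentsWithStats(m.astype(np.uint8));j=1+st[1:,4].argmax()
q=P[l==j];rc=cv2.minAreaRect(q[:,:2].astype(np.float32));print('handle',st[j],rc,cv2.boxPoints(rc),np.percentile(q[:,2],[5,50,95]))
to((.434,-.2342,.034))
E
```

```text
t: 9.3
tcp_pos: [0.3989, -0.2361, 0.1389]
tool_rot: [1.0, 0.009, 0.0, 0.0]
force: [0.7, -0.0, -0.4]
finger_gap: 0.852
gripper_force: 0.0
t: 9.8
tcp_pos: [0.4005, -0.2349, 0.1387]
tool_rot: [0.997, -0.076, 0.0, 0.0]
force: [-0.1, 0.1, -0.8]
finger_gap: 0.851
gripper_force: 0.0
lid ((0.5038357973098755, -0.2457781434059143), (0.17049406468868256, 0.08217958360910416), 80.72049713134766) [[ 0.44953758 -0.32328382]
 [ 0.53064173 -0.33653536]
 [ 0.558134   -0.16827247]
 [ 0.47702986 -0.15502092]]
handle [ 244  122   75   61 1474] ((0.4413086175918579, -0.24587218463420868), (0.05756482854485512, 0.04134461283683777), 89.94528198242188) [[ 0.42060885 -0.27463484]
 [ 0.46195343 -0.27467433]
 [ 0.4620084  -0.21710953]
 [ 0.4206638  -0.21707004]] [0.04601438 0.04874429 0.05314633]
t 9.85 tcp [ 0.4005 -0.2348  0.1386] F [-0.1 -0.6 -0.2] gap 0.847 grip 0.0
toolx yaw -8.77 tilt [ 0.0001 -0.0001]
shift units [ 0.826 -0.143  2.615]
```

View pics/w4.png

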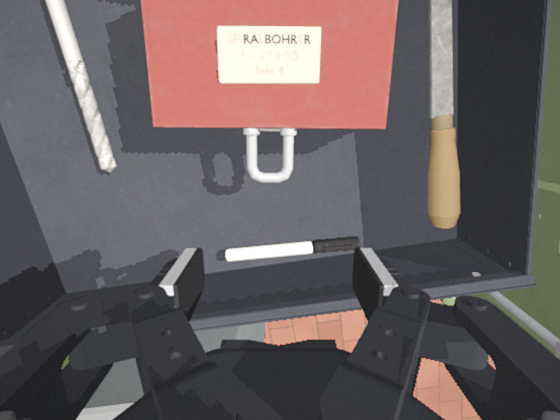

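The wrist view shows the handle at (270,155), centred on the lid edge at row 128. The lid corners put the handle point at about (0.437, -0.235). Now approach and grip.

```bash
python3 -m crank '.4 -.07 0 0 0 .0055;.415 -.07 .3 0 0 0;0 0 .7 0 0 0;0 0 .8 0 0 0;0 0 .6 0 0 0'
python3 -m crank '0 0 .3 0 0 0;0 0 .09 0 0 0;0 0 0 0 0 0;0 0 0 0 0 0;0 0 0 0 0 0'
python3 -m crank '0 0 0 0 0 0;0 0 0 0 0 0;0 0 0 0 0 0;0 0 0 0 0 0;0 0 0 0 0 0' -1 30
```

```text
t: 10.35
tcp_pos: [0.4335, -0.2342, 0.0412]
tool_rot: [0.997, -0.081, -0.0, -0.0]
force: [-0.7, 0.3, 0.7]
finger_gap: 0.848
gripper_force: 0.0
t: 10.85
tcp_pos: [0.434, -0.2353, 0.028]
tool_rot: [0.997, -0.081, 0.001, 0.001]
force: [-0.4, -0.0, 0.6]
finger_gap: 0.85
gripper_force: 0.0
t: 11.35
tcp_pos: [0.4334, -0.2341, 0.0276]
tool_rot: [0.997, -0.082, 0.0, -0.0]
force: [1.0, 2.6, 6.7]
finger_gap: 0.399
gripper_force: 29.3
```

```bash
python3 -m crank '.008 0 -.12 0 0 0;.012 0 -.12 0 0 0;.016 0 -.12 0 0 0;.02 0 -.117 0 0 0;.024 0 -.116 0 0 0'
python3 -m crank '.03 0 -.115 0 0 0;.033 0 -.115 0 0 0;.037 0 -.114 0 0 0;.04 0 -.113 0 0 0;.043 0 -.113 0 0 0'
python3 - <<'E'
from h import *
to((.4334,-.2341,.0276))
s=snapshot('scene');save(s,'s5')
E
```

```text
t: 11.85
tcp_pos: [0.4363, -0.2345, 0.0508]
tool_rot: [0.997, -0.082, -0.0, -0.001]
force: [3.0, 3.6, -3.5]
finger_gap: 0.4
gripper_force: 30.1
t: 12.35
tcp_pos: [0.4433, -0.2356, 0.0736]
tool_rot: [0.997, -0.082, -0.001, -0.001]
force: [2.3, 4.3, -3.4]
finger_gap: 0.404
gripper_force: 30.4
t 12.35 tcp [ 0.4433 -0.2356  0.0736] F [ 2.3  4.3 -3.4] gap 0.404 grip 30.4
toolx yaw -9.37 tilt [-0.0013  0.0017]
shift units [-0.248  0.004  1.149]
```

View pics/s5.png

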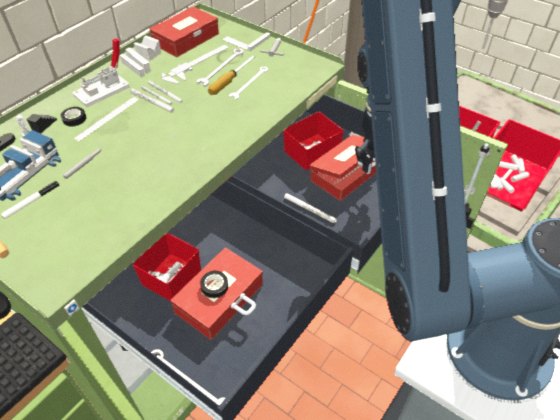

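The lid of case_b is rising with the gripper at (365,155). The drill is on the floor at (310,208), and the other case still has its tape at (214,283). Forces are small, so I'll carry on along the arc.

```bash
python3 -m crank '.048 0 -.11 0 0 0;.052 0 -.108 0 0 0;.056 0 -.106 0 0 0;.06 0 -.103 0 0 0;.063 0 -.101 0 0 0'
python3 -m crank '.067 0 -.099 0 0 0;.07 0 -.097 0 0 0;.073 0 -.095 0 0 0;.076 0 -.092 0 0 0;.08 0 -.09 0 0 0'
python3 -m crank '.083 0 -.087 0 0 0;.086 0 -.084 0 0 0;.089 0 -.081 0 0 0;.091 0 -.078 0 0 0;.094 0 -.074 0 0 0'
```

```text
t: 12.9
tcp_pos: [0.454, -0.2373, 0.0946]
tool_rot: [0.997, -0.082, -0.001, -0.001]
force: [1.8, 5.5, -3.5]
finger_gap: 0.404
gripper_force: 31.1
t: 13.4
tcp_pos: [0.4681, -0.2395, 0.1134]
tool_rot: [0.997, -0.082, -0.001, -0.001]
force: [1.6, 5.5, -3.3]
finger_gap: 0.402
gripper_force: 32.6
t: 13.9
tcp_pos: [0.4853, -0.2421, 0.1294]
tool_rot: [0.997, -0.082, -0.002, -0.001]
force: [-0.3, 5.4, -4.0]
finger_gap: 0.402
gripper_force: 34.4
```

```bash
python3 -m crank '.096 0 -.07 0 0 0;.099 0 -.067 0 0 0;.101 0 -.064 0 0 0;.103 0 -.061 0 0 0;.105 0 -.058 0 0 0'
python3 -m crank '0 0 0 0 0 0;0 0 0 0 0 0;0 0 0 0 0 0;0 0 0 0 0 0;0 0 0 0 0 0'
python3 - <<'E'
from h import *
to((.4334,-.2341,.0276))
s=snapshot('wrist');w=s['image'];P=cloud(s)
m=(P[...,2]>.005)&(P[...,2]<.025)&(abs(P[...,1]+.085)<.03)&(abs(P[...,0]-.52)<.1);print('drill px',m.sum(),np.median(P[m],0) if m.any() else '')
t=snapshot('top')['image']
cv2.imwrite('pics/f.png',cv2.resize(np.hstack([w,t])[...,::-1],(800,300)))
T=snapshot('scene');P=cloud(T);im=T['image'].astype(int)
m=(im[...,0]-im[...,1]>60);m[:120]=0;m[:,:300]=0;m[:,385:]=0;q=P[m&(P[...,2]>.07)&(P[...,0]<.66)&(P[...,1]<-.1)]
hx=np.array([.4633,-.2392])+.107*np.array([.987,-.161])
d=(q[:,:2]-hx)@np.array([.987,-.161]);z=q[:,2]-.0385
print('lid pts',len(q)); 
if len(q)>20: print('slope deg',np.degrees(np.arctan2(*np.percentile(z,[95,5])[[0]],1)), np.c_[d,z][::max(1,len(q)//15)].round(3).tolist())
E
```

```text
t: 14.4
tcp_pos: [0.5048, -0.2451, 0.1419]
tool_rot: [0.997, -0.082, -0.002, -0.002]
force: [0.2, 5.0, -3.4]
finger_gap: 0.404
gripper_force: 35.3
t: 14.9
tcp_pos: [0.5053, -0.2452, 0.1421]
tool_rot: [0.997, -0.082, -0.002, -0.002]
force: [1.0, 5.5, -3.1]
finger_gap: 0.405
gripper_force: 35.3
t 14.90 tcp [ 0.5053 -0.2452  0.1421] F [ 1.   5.5 -3.1] gap 0.405 grip 35.3
toolx yaw -9.44 tilt [-0.003   0.0038]
shift units [-1.807  0.031  2.868]
drill px 2074 [ 0.53762841 -0.08865304  0.01157208]
lid pts 439
slope deg 5.677900178246936 [[0.08, 0.034], [0.052, 0.041], [0.041, 0.033], [0.017, 0.038], [-0.049, 0.099], [0.018, 0.038], [0.021, 0.042], [-0.054, 0.091], [-0.05, 0.095], [0.024, 0.037], [-0.049, 0.091], [0.027, 0.035], [-0.046, 0.091], [-0.044, 0.079], [-0.011, 0.043], [-0.024, 0.043]]
```

View pics/f.png

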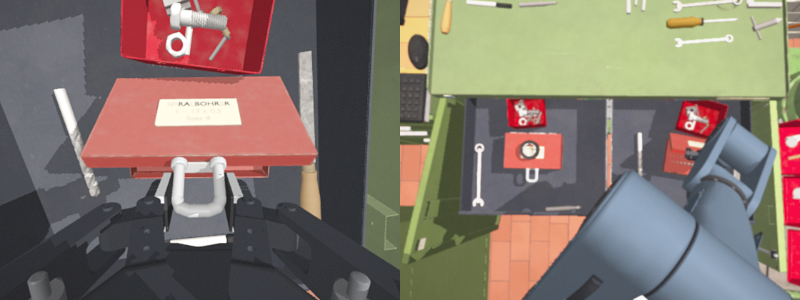

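The wrist view shows the handle pinched at (203,200) with the lid raised and clear of the bin. The drill lies on the floor at left (75,140), and the tape is still on the other case at (529,150). The tool has followed the arc to about 59.5°, so I'm handing in.

```bash
python3 -c "
from station import manip
print(manip.sign_off())"
```

```text
the job is handed in; nothing more can be done
None
```

The job is handed in, with no verdict returned: the drill lies flat and let go on the right drawer floor, the gripper is holding case_b's lid at about 60° clear of the bin, and case_a is shut with the tape on it.

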